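Fit two splined cogs in a winch gear case

ROBOT

A 7-joint arm with a two-finger parallel gripper is mounted at the origin on the work surface. World frame = base frame: x ahead of the robot, y to its left, z up, the work surface at z = 0. Lengths are in mm, angles in rad, forces in N, time in s.
With the tool pointing down it reaches from about 400 to 875 mm from the base axis. Payload 4.4 kg.
Tool frame: the origin (TCP) lies on the centre line of the jaws, within the pads' length; the fingertips stand 11 mm ahead of it and the grasp point (between the pads) lies 8 mm behind it; z points along the fingers, y is the line along which they close (so a half turn about z gives the same grasp; the last joint's range is limited). The gripper opens to 85 mm and grips with 20 to 120 N. Pads are 22 mm wide; open, the fingers measure 114 mm over their backs; the gripper's body (76 mm by 85 mm) begins 54 mm behind the grasp point. The pads swing forward as they close: fully open they stand 13 mm farther back than shut.
Start: joints at [1.102, 0.628, 0.038, 1.517, -0.027, 0.996, -0.02], TCP at [254.825, -597.981, 242.313] pointing down, gripper open.
Joint ranges: [-3.06, 3.06], [-0.37, 2.12], [-1.25, 1.32], [0.18, 2.47], [-1.1, 4.24], [0.23, 1.98], [-2.94, 2.94]. Speed limits (rad/s): [2.57, 2.57, 3.14, 3.14, 3.14, 3.14, 3.14].

INTERFACE

Orientations are given as a rotation vector (axis times angle).
In Python, from rig import manip gives the robot as it stands.
- The arm moves only by the tool move_arm, never from a script. Its arguments are lists of equal length, an entry for each row: "slide": the shift along the world's x, y, z in m, a list of three; "twist": the turn about the world's z in degrees; "claw": the finger opening in m, from 0 to 0.0854. In form: {"slide": [[dx, dy, dz], ...], "twist": [twist, ...], "claw": [claw, ...]}. A call has exactly 10 rows; each row shifts and turns the commanded pose from where the row before left it; what a row does not reach is not made up. A row lasts 1/12 s, in which the tool goes at most 41.7 mm and 7.16 degrees, less where a joint would pass 70% of its speed; a pose out of reach is approached as far as the arm can. A call is refused whole if a number of a shift passes 0.0417 or a number of a turn 7.16, either way. A call with a gripper value outside its range is refused whole. The fingers move at their own pace and stop on an object; "newtons" is the grip in N (left out, the last holds). Time passes only in rows, so rows that do not move let the fingers close, or fill a call up. It gives the time, the measured TCP pose, the force, the opening and the grip force at its end, in the units of the state.
- manip.get_state(): the state, without advancing time (a new reading comes with each control period).
- manip.get_image(name): name is "scene" or "top"; returns a dict with "img" (480x640x3 uint8, red, green, blue), "fov_y" (degrees; the focal length in pixels is half the picture's height over the tangent of half this angle, whatever the lens; pixels are square), "cx", "cy" (the principal point, pixels), "R" (3x3) and "t" (3): a world point X has camera coordinates R X + t. Camera axes: x right, y down, z forward; pixel columns grow to the right and rows downward; lengths in mm; the calibration is good to about 2 mm. A picture is of the moment at which its call begins. There is no depth.
- manip.job_done(): hands the job in; it is judged then, once.
Trained networks look in the newest picture that a camera, given by its name, has taken for a name from the list of things; names that differ only in an ending like _2 or _b are one class to them, and where a whole thing is asked for, a point or a joint stands for the part that bears it (a point fixed in the world has none). Each returns a list of dicts, best first, with "p" (0 to 1); they miss things now and then, are a little off and sometimes report something else, mostly with a low value. They report only what shows in the picture. A call takes as long as a camera call. They do not tell look-alikes from the thing itself.
- manip.search_frame(camera, label): "position" ([column, row] in pixels, amid what is visible of it).
- manip.regions_of(camera, label): "region" (480x640 bool, what is visible of it) and "position" ([column, row] in pixels, amid what is visible of it).
The state is a dict: "clock": time; "joints": joint angles; "dq": joint speeds; "tau": joint torques, N m; "ee_pos": TCP position; "eef_rot": TCP orientation; "wrist_force": force on the tool from outside, world axes, zero at the start; "moment": the same for the moment, N m; "grip_width": finger opening in mm; "grip_force": force on a finger pad.
Only numpy, scipy, OpenCV 4.12 (cv2) and the standard library are available. Lean on these libraries where they do the work, as an engineer would, in place of code of your own. Each camera call takes 0.05 s, during which the arm holds its last target. There are 200 camera calls.

TASK

Slide the thumb latch on the gear case sideways so that its clear guard springs open. Then slide the big cog, and after it the small cog, boss upwards onto the splined hub, turning each so that its wide slot finds the wide master spline and it goes fully home: the big one down on the hub's flange, the small one down on the big one. Leave both there, released, with the guard open, and do not disturb the spray can or the grease jar.

Things in the scene. Friction and masses are not known exactly. Their poses are not given: they have to be found in the camera images.
- case: Gear case: fixed grey casting with an aluminium top face 45 mm above the bench. Origin on the bench, straight under the hub's axis. It reaches 114 mm from there on its -x side (nearest the robot), 94 mm on +x and 79 mm either way in y. Its yaw is within about 17 degrees of facing the robot.
- latch (a joint): Thumb latch, slide in m: 0 (bolt over the guard's lug) to 0.020 (fully across), moving towards the case's +y; starts between 0 and 0.003. The guard is freed beyond about 0.012. It needs 2 to 4 N and stays where it is left.
- latch_tab (a point): Top centre of the latch's upright steel tab, 86 mm above the bench, 92 mm in front (case -x) of the hub's axis; axes as the case. Tab 16 mm along case x, 10 mm along y, standing 23 mm above its flat bolt, which points to the guard. The shut guard's front edge is 24 mm behind the tab's centre line (towards the hub) and slopes away upwards.
- guard (a joint): Clear guard over the hub, hinged on the case's far (+x) side; rad, 0 shut to 1.95 open. Freed, a spring throws it open away from the robot in about a second and keeps it open. Shut: 148 mm long, 133 wide, top 115 mm above the bench. Open: it stands behind its hinge (80 mm beyond the hub's axis), to 125 mm farther back and 190 mm above the bench.
- hub_seat (a point): Centre of the upper face of the hub's flange, where the big cog must rest, 51 mm above the bench. z up along the hub, +x towards the master spline, which may point any way in plan; a small black dot on the flange marks it too.
- big_cog: Loose steel cog, 0.3 to 0.5 kg, 104 mm over its 28 teeth; web 8 mm thick; twelve-sided boss 50 mm across flats, 30 mm high in all. Lies boss up, any yaw. Origin: centre of underside; z up; +x towards the bore's wide slot, a black dot on the web and the middle of a boss flat (flats every 30 degrees). Through bore fits the hub's splines: 1 mm play, 4 degrees each way in turning.
- small_cog: Loose steel cog, 0.2 to 0.3 kg, 76 mm over its 20 teeth; web, boss, bore, origin and axes exactly as the big cog. When home its underside is 30 mm above the hub's seat, on the big cog's boss.
- spray_can: Bystander: upright spray can, 54 mm across, 170 mm tall, origin at the centre of its foot. The two cogs, this can and the grease jar stand at four places, two on either side of the case, in any arrangement.
- grease_jar: Bystander: grey jar with a black lid, 68 mm across, 70 mm tall, origin at the centre of its foot.
- hub: Fixed steel hub standing on the case; origin on its axis, 45 mm above the bench. Flange 60 mm across, 6 mm thick, then a 24 mm core with six splines 60 degrees apart, 33 mm across: five 5 mm wide, the master 10 mm. Their roof-pointed ends stop 54 mm above the origin; a plain nose tapers on to 12 mm across at 64 mm. Does not turn; +x points along the master spline.
Not all that is in view belongs to the job. What is shaped like the small_cog but green or pink is not meant.

How it is judged (in metres and radians):
On the way, in this order (a step that is already met when the one before it is completed fails the run):
1. the latch is slid across and the guard has sprung open (value of joint latch above 0.011 m and value of joint guard above 1.6 rad), for 0.2 s.
2. the big cog is home on the hub's flange (horizontal distance between big_cog and hub_seat below 0.003 m and z of big_cog in the frame of hub_seat below 0.003 m and angle between big_cog's own z axis and vertical below 0.06 rad and angle between the x axis of big_cog and the x axis of hub_seat, either way round below 0.16 rad), for 0.2 s.
3. the small cog is home on the big one (horizontal distance between small_cog and hub_seat below 0.003 m and z of small_cog in the frame of hub_seat below 0.034 m and angle between small_cog's own z axis and vertical below 0.06 rad), for 0.2 s.
At the end, for the whole second after the job is handed in: Guard open (over 1.6 rad); big cog on the hub with its underside within 3 mm of the flange, small cog with its underside within 4 mm of 30 mm above the flange; both within 3 mm of the hub's axis, upright (0.06 rad), wide slot on the master spline (0.16 rad) and at rest (all of step 2 and all of step 3 and value of joint guard above 1.6 rad and z of big_cog in the frame of hub_seat above -0.003 m and z of small_cog in the frame of hub_seat above 0.026 m and angle between the x axis of small_cog and the x axis of hub_seat, either way round below 0.16 rad and linear speed of each of big_cog, small_cog below 0.02 m/s); the robot touches nothing.
It fails at once if the spray can is shifted by more than 30 mm or tipped (distance of spray_can from where it was at the start of the episode above 0.03 m or angle between spray_can's own z axis and vertical above 0.4 rad).
It fails at once if the grease jar is shifted by more than 30 mm or tipped (distance of grease_jar from where it was at the start of the episode above 0.03 m or angle between grease_jar's own z axis and vertical above 0.4 rad).
It also fails if it takes over 72 s, if anything falls off the work surface, if the arm or the gripper's body presses on something with over 40 N, if the wrist force passes 120 N, or if a joint passes its speed limit or range.

## Working session

There is one attempt and no reset: what is moved stays moved. The work goes in short steps, Python scripts to look and compute and a tool call to move; the robot and the scene stay as the last step left them, time stands still between calls to the robot, and variables do not carry over. Pictures are saved under pics/ and viewed, at most 10 in all, crops included, and the job is handed in when it is done.

Besides the shell and the picture viewer there is one more tool, called after "Call:" as name([rows], argument=value, ...), one row to a line, values as JSON. move_arm: Moves the arm, as the interface text tells. Its arguments: {"type":"object","properties":{"slide":{"type":"array","items":{"type":"array","items":{"type":"number"}}},"twist":{"type":"array","items":{"type":"number"}},"claw":{"type":"array","items":{"type":"number"}},"newtons":{"type":"number"}},"required":["slide","twist","claw"]}

```bash
mkdir -p pics
cat > h.py <<'E'
from rig import manip
import numpy as np, cv2
def im(n):
    return manip.get_image(n)
def f(d): return d["img"].shape[0]/2/np.tan(np.radians(d["fov_y"])/2)
def proj(d,X):
    c=np.asarray(d["R"])@np.asarray(X,float)+np.asarray(d["t"]).ravel(); return f(d)*c[:2]/c[2]+[d["cx"],d["cy"]]
def ray(d,p):
    R=np.asarray(d["R"]);t=np.asarray(d["t"]).ravel()
    v=R.T@np.array([(p[0]-d["cx"])/f(d),(p[1]-d["cy"])/f(d),1]); return -R.T@t,v/np.linalg.norm(v)
def atz(d,p,z):
    o,v=ray(d,p); return o+v*(z-o[2])/v[2]
def tri(d1,p1,d2,p2):
    o,v=ray(d1,p1);q,w=ray(d2,p2)
    s=np.linalg.lstsq(np.c_[v,-w],q-o,rcond=None)[0]
    a=o+v*s[0];b=q+w*s[1]; return (a+b)/2,np.linalg.norm(a-b)
E
python3 - <<'E'
from h import *
D={}
for n in("scene","top"):
    d=im(n);D[n]=d;cv2.imwrite(f"pics/{n}0.png",d["img"][...,::-1]);print(n,f(d),d["cx"],d["cy"],ray(d,(d["cx"],d["cy"])))
for l in["case","latch_tab","guard","hub","big_cog","small_cog","spray_can","grease_jar"]:
    r={}
    for n in D:
        r[n]=manip.search_frame(n,l)
        print(l,n,[(np.round(x["position"]).tolist(),round(x["p"],2)) for x in r[n][:4]])
    if r["scene"] and r["top"]: print("  tri",tri(D["scene"],r["scene"][0]["position"],D["top"],r["top"][0]["position"]))
s=manip.get_state();print(s)
E
```

```text
scene 465.76782562960454 320.9918230092081 250.77810145822085 (array([1245.4402875 , -508.13906653,  804.07571143]), array([-0.59291637,  0.47024172, -0.6536994 ]))
top 486.432709097958 310.7465901528647 243.15469906979004 (array([ 435.23549685,   15.29659714, 1202.47664822]), array([ 0.12784443,  0.0294123 , -0.99135802]))
case scene [([307.0, 265.0], 0.8)]
case top [([342.0, 252.0], 0.86), ([220.0, 230.0], 0.31)]
  tri (array([566.26829475, -20.66640621,  35.92865402]), np.float64(13.685064895201194))
latch_tab scene [([283.0, 236.0], 0.55)]
latch_tab top []
guard scene [([310.0, 257.0], 0.92)]
guard top [([342.0, 240.0], 0.58)]
  tri (array([587.96293006, -22.77661456,  79.42966265]), np.float64(6.293487034011497))
hub scene []
hub top [([340.0, 284.0], 0.73)]
big_cog scene [([232.0, 340.0], 0.8)]
big_cog top [([433.0, 229.0], 0.68)]
  tri (array([ 620.19630291, -257.98159025,   -8.45266526]), np.float64(7.650691715969284))
small_cog scene [([414.0, 268.0], 0.92), ([367.0, 239.0], 0.81), ([412.0, 238.0], 0.66), ([431.0, 219.0], 0.65)]
small_cog top [([219.0, 228.0], 0.92), ([257.0
[... 348 characters left out ...]
327760907))
{'clock': 0.9, 'joints': array([ 1.10218974,  0.62838669,  0.03849849,  1.51736955, -0.02698609,
        0.99631252, -0.01999851]), 'dq': array([-0.00116866, -0.00080049,  0.00062024,  0.00153856,  0.00028822,
       -0.00035004, -0.0008311 ]), 'tau': array([ 2.76638903e-04, -5.63254631e+01,  1.22587189e+00, -1.93780857e+01,
        1.09505348e-02,  1.34475194e-03,  9.92926573e-06]), 'ee_pos': array([ 254.8343776 , -597.99236888,  242.33179251]), 'eef_rot': array([3.07806098e+00, 6.28429528e-01, 5.52652178e-05]), 'wrist_force': array([ 0.43559247, -0.03178393, -0.38086114]), 'moment': array([0.03016781, 0.01215049, 0.03812676]), 'grip_force': 0.0, 'grip_width': 85.14754008724027}
```

View pics/scene0.png

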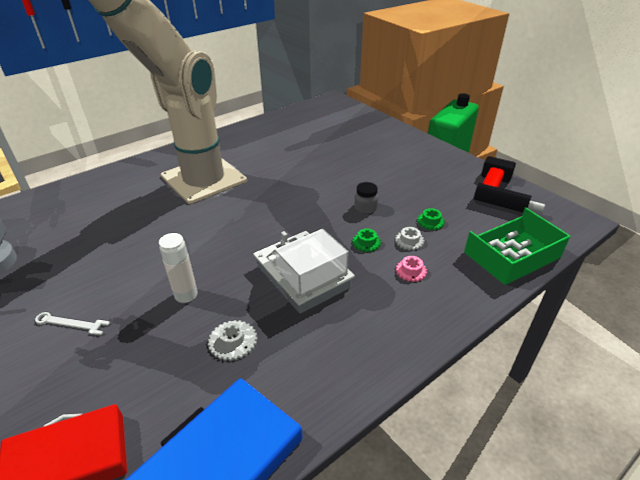

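View pics/top0.png

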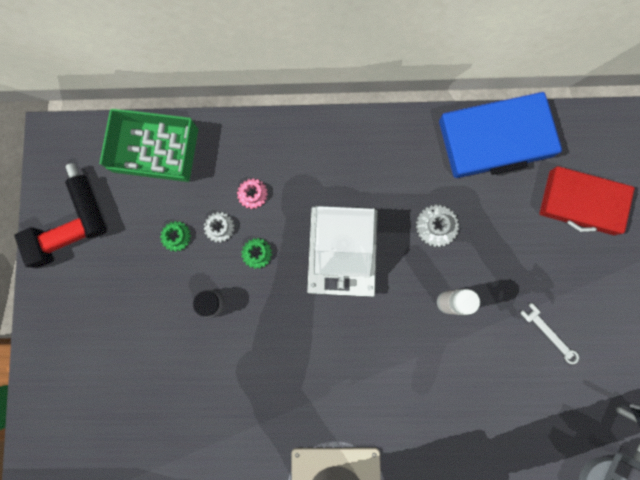

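Scene: steel small cog at scene (409,238) / top (219,228). The look-alikes are green at scene (366,240) and (431,219), and pink at (411,268). In the top view those are green at (257,252) and (175,236), and pink at (251,193). Only the steel one fits. Big cog at scene (232,340) / top (437,226), can at top (460,302), jar at top (207,303). Next is one enlarged composite to confirm.

Run:
```python
import cv2,numpy as np
s=cv2.imread("pics/scene0.png");t=cv2.imread("pics/top0.png")
c=lambda i,x,y,w,h,k:cv2.resize(i[y:y+h,x:x+w],None,fx=k,fy=k,interpolation=cv2.INTER_CUBIC)
o=np.zeros((600,800,3),np.uint8)
o[:400,:340]=c(t,300,200,85,100,4)
o[:400,340:800]=c(s,247,220,115,100,4)
for i,(im,x,y,w,k) in enumerate([(t,194,203,50,4),(t,413,201,50,4),(s,385,213,50,4),(s,202,310,60,200/60)]): o[400:,200*i:200*i+200]=c(im,x,y,w,w,k)
cv2.imwrite("pics/comp1.png",o)
```

```text
(no output)
```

View pics/comp1.png

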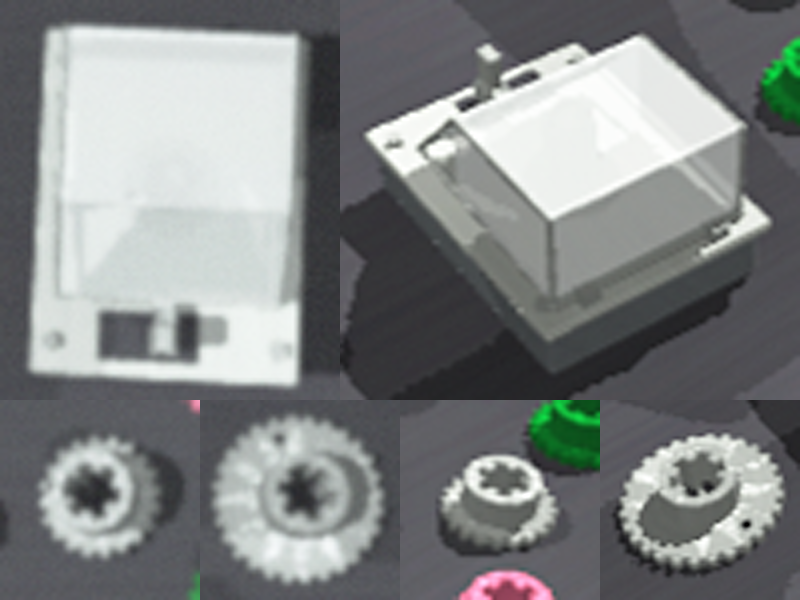

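Confirmed: the small cog is the steel one at top (219,228), not the green or pink ones. The big cog's dot is at top (433,211) and scene (246,347). The tab top is near scene (284,232).

```bash
cat >> h.py <<'E'
class S(dict): pass
E
python3 - <<'E'
from h import *
s=im("scene");t=im("top")
T=lambda x,y:(300+x/4,200+y/4); C=lambda x,y:(247+(x-340)/4,220+y/4)
L=atz(t,T(30,373),45);Rr=atz(t,T(300,384),45);print("front corners",L,Rr,np.linalg.norm(L-Rr))
e=(L-Rr);yaw=np.degrees(np.arctan2(-e[0],e[1]));print("yaw",yaw)
u=np.array([np.cos(np.radians(yaw)),np.sin(np.radians(yaw)),0]);v=np.array([-u[1],u[0],0])
hub=(L+Rr)/2+114*u;print("hub",hub)
# far corner & scene corners check
for p in [(-114,79),(-114,-79),(94,79),(94,-79)]:
    X=hub+p[0]*u+p[1]*v; X[2]=45; q=proj(t,X);r=proj(s,X);print(p,(q-[300,200])*4,(r-[247,220])*4+[340,0])
for b in(0,.003):
    X=hub-92*u; X[2]=86;
    q=proj(t,X);r=proj(s,X);print("tab",X,(q-[300,200])*4,(r-[247,220])*4+[340,0])
print("tab tri",tri(t,T(163,320),s,C(488,50)),"scene@86",atz(s,C(488,50),86))
B=lambda x,y:(413+(x-200)/4,201+(y-400)/4);Bs=lambda x,y:(202+(x-600)*.3,310+(y-400)*.3)
A=lambda x,y:(194+x/4,203+(y-400)/4);As=lambda x,y:(385+(x-400)/4,213+(y-400)/4)
c=tri(t,B(303,490),s,Bs(700,473));d=tri(t,B(280,440),s,Bs(746,524));print("big boss",c,"dot",d,atz(t,B(303,490),30),atz(s,Bs(700,473),30),atz(t,B(280,440),8),atz(s,Bs(746,524),8))
print("small boss",tri(t,A(97,488),s,As(503,478)),atz(t,A(97,488),30),atz(s,As(503,478),30))
E
```

```text
front corners [464.97525465  58.93745341  45.        ] [ 456.26345362 -100.20833577   45.        ] 159.3840572082264
yaw -3.133301534981778
hub [574.4489321 -26.8665871  45.       ]
(-114, 79) [ 31.16644281 373.04752174] [572.84654453  39.21367037]
(-114, -79) [298.82179092 383.95199889] [361.74461076 131.37579689]
(94, 79) [45.58992783 28.28296787] [770.48001232 216.88761686]
(94, -79) [307.33363332  37.25539218] [546.26777235 332.51147584]
tab [482.58646567 -21.83794303  86.        ] [168.14087726 338.19738674] [484.96558508  51.24446073]
tab [482.58646567 -21.83794303  86.        ] [168.14087726 338.19738674] [484.96558508  51.24446073]
tab tri (array([491.07542086, -21.44900797,  92.32620178]), np.float64(5.975907390215578)) scene@86 [482.75432004 -19.66789037  86.        ]
big boss (array([ 629.25527902, -261.41653689,   28.3775324 ]), np.float64(0.25778229841226413)) dot (array([ 665.10583877, -253.2592688 ,    5.84060314]), np.float64(1.4998661110571023)) [ 629.04843453 -260.91980922   30.        ] [ 630.46799222 -262.03826199   30.        ] [ 664.32432404 -253.43146816    8.        ] [ 667.10747374 -253.3313238     8.        ]
small boss (array([635.9947784 , 277.61101677,  31.95596595]), np.float64(2.8387417291291515)) [635.39030456 276.91042029  30.        ] [635.02272993 281.04770582  30.        ]
```

Call:
move_arm([
  [0.0111, 0.0289, 0],
  [0.0111, 0.0289, 0],
  [0.0111, 0.0289, 0],
  [0.0111, 0.0289, 0],
  [0.0111, 0.0289, 0],
  [0.0111, 0.0289, 0],
  [0.0111, 0.0289, 0],
  [0.0111, 0.0289, 0],
  [0.0111, 0.0289, 0],
  [0.0111, 0.0289, 0],
], twist=[-1.3, -1.3, -1.3, -1.3, -1.3, -1.3, -1.3, -1.3, -1.3, -1.3], claw=[0.05, 0.05, 0.05, 0.05, 0.05, 0.05, 0.05, 0.05, 0.05, 0.05], newtons=40)

```text
clock: 1.83
ee_pos: [366.2, -307.6, 242.6]
eef_rot: [3.129, 0.274, 0.001]
wrist_force: [-0.0, 0.5, 0.9]
grip_width: 50.4
grip_force: 0.0
```

Call:
move_arm([
  [0.0111, 0.0289, 0],
  [0.0111, 0.0289, 0],
  [0.0111, 0.0289, 0],
  [0.0111, 0.0289, 0],
  [0.0111, 0.0289, 0],
  [0.0111, 0.0289, 0],
  [0.0111, 0.0289, -0.02],
  [0.0111, 0.0289, -0.025],
  [0.0111, 0.0289, -0.025],
  [0.0111, 0.0289, -0.025],
], twist=[-1.3, -1.3, -1.3, -1.3, -1.3, -1.3, -1.3, -1.3, -1.3, -1.3], claw=[0.05, 0.05, 0.05, 0.05, 0.05, 0.05, 0.05, 0.05, 0.05, 0.05])

```text
clock: 2.67
ee_pos: [477.7, -18.6, 146.8]
eef_rot: [3.141, -0.082, 0.003]
wrist_force: [0.9, 0.2, 1.2]
grip_width: 49.9
grip_force: 0.0
```

Call:
move_arm([
  [-0.001, -0.0015, -0.02],
  [0, 0, -0.02],
  [0, 0, -0.015],
  [0, 0, -0.008],
  [0, 0, 0],
  [0, 0, 0],
  [0, 0, 0],
  [0, 0, 0],
  [0, 0, 0],
  [0, 0, 0],
], twist=[0, 0, 0, 0, 0, 0, 0, 0, 0, 0], claw=[0.05, 0.05, 0.05, 0.05, 0.05, 0, 0, 0, 0, 0])

```text
clock: 3.5
ee_pos: [476.7, -20.3, 85.5]
eef_rot: [-3.139, 0.079, -0.004]
wrist_force: [-0.8, 3.6, 6.5]
grip_width: 8.5
grip_force: 40.5
```

Call:
move_arm([
  [0.0002, 0.004, 0],
  [0.0002, 0.004, 0],
  [0.0002, 0.004, 0],
  [0.0002, 0.004, 0],
  [0.0002, 0.003, 0],
  [0, 0, 0],
  [0, 0, 0],
  [0, 0, 0],
  [0, 0, 0],
  [0, 0, 0],
], twist=[0, 0, 0, 0, 0, 0, 0, 0, 0, 0], claw=[0, 0, 0, 0, 0, 0, 0, 0.035, 0.035, 0.035])

```text
clock: 4.33
ee_pos: [476.9, -2.6, 84.5]
eef_rot: [3.14, -0.08, 0.001]
wrist_force: [-0.8, 0.6, -0.8]
grip_width: 35.1
grip_force: 0.0
```

Call:
move_arm([
  [0, 0, 0.03],
  [-0.01, 0, 0.04],
  [-0.02, 0, 0.04],
  [-0.03, -0.02, 0.03],
  [-0.03, -0.03, 0],
  [-0.02, -0.03, 0],
  [0, -0.04, 0],
  [0, -0.04, 0],
  [0, -0.04, 0],
  [0, -0.04, 0],
], twist=[0, 0, 0, 0, 0, 0, 0, 0, 0, 0], claw=[0.05, 0.05, 0.05, 0.08, 0.08, 0.08, 0.08, 0.08, 0.08, 0.08])

```text
clock: 5.17
ee_pos: [371.5, -241.5, 218.5]
eef_rot: [3.141, -0.08, 0.001]
wrist_force: [1.4, 1.0, 0.2]
grip_width: 80.4
grip_force: 0.0
```

Run:
```python
from h import *
s=im("scene");t=im("top");
for n,d in(("s1",s),("t1",t)):cv2.imwrite(f"pics/{n}.png",d["img"][...,::-1])
s,t=cv2.imread("pics/s1.png"),cv2.imread("pics/t1.png")
c=lambda i,x,y,w,h,k:cv2.resize(i[y:y+h,x:x+w],None,fx=k,fy=k,interpolation=cv2.INTER_CUBIC)
o=np.zeros((600,800,3),np.uint8)
o[:300,:400]=c(t,300,225,80,60,5)
o[:300,400:]=c(s,262,220,80,60,5)
o[300:,:300]=c(t,199,208,40,40,7.5)
o[300:,300:600]=c(s,390,218,40,40,7.5)
o[300:500,600:]=c(t,418,206,40,40,5)
cv2.imwrite("pics/comp2.png",o)
```

```text
(no output)
```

View pics/comp2.png

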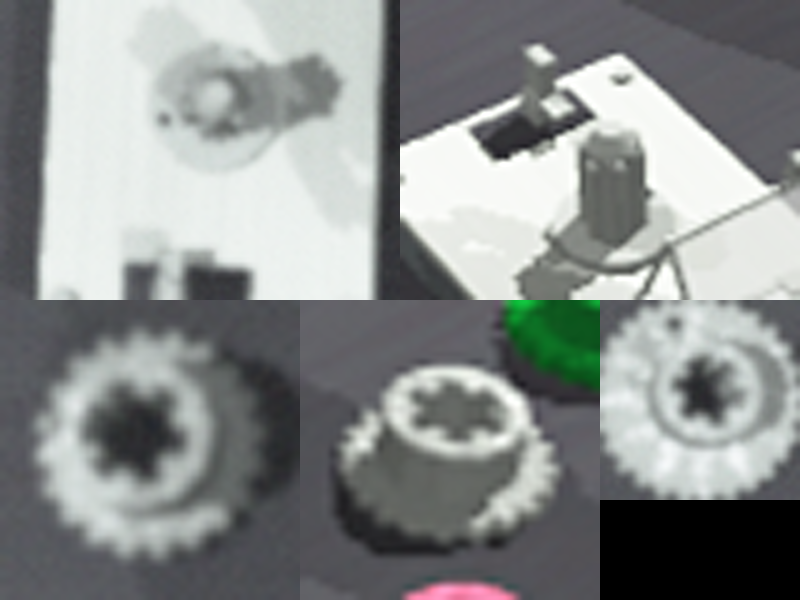

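The guard is open and the hub is exposed. Its dot is at top (332.6,248.8). Now fitting the bores for cog yaw, checking the method against the big cog's dot, and fitting the hub's direction.

```bash
cat >> h.py <<'E'
def fit(d,X,z,yaws,rng=4,K=8,verbose=0):
    """bore-yaw fit: boss-top disc r<24 with dark splined bore"""
    g=d["img"].mean(2); c=proj(d,[X[0],X[1],z]); x0,y0=np.round(c-14).astype(int); N=28
    patch=g[y0:y0+N,x0:x0+N].astype(float)
    out=[]
    def pts(a): 
        P=np.array([proj(d,[q[0],q[1],z]) for q in a]); return np.round(((P-[x0,y0]+.5)*K-.5)*16).astype(np.int32)
    th=np.radians(np.arange(0,360,5)); circ=np.c_[np.cos(th),np.sin(th)]
    for dx in range(-rng,rng+1):
      for dy in range(-rng,rng+1):
        o=np.array([X[0]+dx,X[1]+dy])
        M=np.zeros((N*K,N*K),np.uint8);cv2.fillPoly(M,[pts(o+circ*24)],255,shift=4)
        m=cv2.resize(M,(N,N),interpolation=cv2.INTER_AREA)>250
        for y in yaws:
            H=np.zeros((N*K,N*K),np.uint8);cv2.fillPoly(H,[pts(o+circ*12.5)],255,shift=4)
            for k in range(6):
                a=np.radians(y+60*k);w=5.5 if k==0 else 3;u=np.array([np.cos(a),np.sin(a)]);v=np.array([-u[1],u[0]])
                cv2.fillPoly(H,[pts([o+v*w,o+u*17+v*w,o+u*17-v*w,o-v*w])],255,shift=4)
            h=cv2.GaussianBlur(cv2.resize(H,(N,N),interpolation=cv2.INTER_AREA).astype(float),(0,0),.6)
            out.append((-np.corrcoef(h[m],patch[m])[0,1],y,dx,dy))
    return sorted(out,reverse=True)
def best(d,X,z=30):
    r=fit(d,X,z,range(0,60,10),4); _,_,dx,dy=r[0]; X=np.array([X[0]+dx,X[1]+dy])
    r=fit(d,X,z,range(0,360,3),1); seen={}
    for q in r: seen.setdefault(q[1],q)
    return X,list(seen.values())
E
python3 - <<'E'
from h import *
s=im("scene");t=im("top")
for n,X in(("big",(629.5,-261.3)),("small",(635.5,278.5))):
    tot={}
    for cn,d in(("top",t),("scene",s)):
        c,r=best(d,X);print(n,cn,c,[(round(float(q[0]),3),*q[1:]) for q in r[:8]])
        for q in r: tot[q[1]]=tot.get(q[1],0)+q[0]/2
    print("  both",[(y,round(float(v),3)) for y,v in sorted(tot.items(),key=lambda q:-q[1])[:12]])
hub=np.array([574.4,-26.9])
for p in [(332.6,248.8),(300+240/5,225+130/5)]:
    P=atz(t,p,51);w=P[:2]-hub;print("hub dot",P,np.hypot(*w),np.degrees(np.arctan2(w[1],w[0])))
print((proj(t,[574.4,-26.9,51])-[300,225])*5,(proj(t,[574.4,-26.9,109])-[300,225])*5,(proj(s,[574.4,-26.9,109])-[262,220])*5+[400,0])
E
```

```text
big top [ 628.5 -261.3] [(0.962, 15, 0, 0), (0.96, 18, 0, 0), (0.955, 12, 0, 0), (0.951, 21, 0, 0), (0.946, 195, 1, 0), (0.946, 198, 1, 0), (0.943, 315, 0, 0), (0.943, 75, 0, 0)]
big scene [ 628.5 -264.3] [(0.938, 15, 0, 0), (0.929, 18, 0, 0), (0.928, 12, 0, 0), (0.911, 315, 0, 0), (0.909, 21, 0, 0), (0.908, 135, 1, 0), (0.908, 75, 1, 0), (0.906, 312, 0, 0)]
  both [(15, 0.95), (18, 0.945), (12, 0.941), (21, 0.93), (315, 0.927), (195, 0.925), (75, 0.925), (135, 0.925), (9, 0.923), (318, 0.921), (198, 0.921), (312, 0.921)]
small top [634.5 281.5] [(0.968, 78, 0, -1), (0.966, 75, 0, -1), (0.961, 198, 1, 0), (0.961, 81, 0, -1), (0.961, 258, 0, 0), (0.96, 18, 0, 0), (0.959, 318, 0, 0), (0.959, 195, 1, 0)]
small scene [633.5 280.5] [(0.953, 78, 0, 0), (0.953, 18, 0, 0), (0.952, 21, 0, 0), (0.951, 75, 0, 0), (0.949, 15, 0, 0), (0.945, 81, 0, 0), (0.943, 198, 1, 0), (0.941, 318, 0, 0)]
  both [(78, 0.96), (75, 0.958), (18, 0.956), (21, 0.955), (81, 0.953), (198, 0.952), (15, 0.952), (258, 0.95), (318, 0.95), (195, 0.949), (72, 0.947), (321, 0.947)]
hub dot [569.27060956  -2.40746587  51.        ] 25.023886074454513 101.82831487353137
hub dot [563.38236664 -38.87561653  51.        ] 16.272788214049598 -132.61422737353968
[214.2703875  107.42845631] [218.63543991  91.97230946] [608.60027024 125.88956762]
```

Call:
move_arm([
  [0.0368, -0.0029, 0],
  [0.0368, -0.0029, 0],
  [0.0368, -0.0029, 0],
  [0.0368, -0.0029, 0],
  [0.0368, -0.0029, 0],
  [0.0368, -0.0029, 0],
  [0.0368, -0.0029, 0],
  [0, 0, -0.03],
  [0, 0, -0.04],
  [0, 0, -0.04],
], twist=[-2, -2, -2, -2, -2, -2, -1, 0, 0, 0], claw=[0.08, 0.08, 0.08, 0.08, 0.08, 0.08, 0.08, 0.08, 0.08, 0.08], newtons=50)

```text
clock: 6.2
ee_pos: [631.3, -257.1, 107.5]
eef_rot: [-3.112, 0.429, -0.003]
wrist_force: [0.2, 0.0, -0.9]
grip_width: 79.8
grip_force: 0.0
```

Call:
move_arm([
  [-0.001, -0.002, -0.02],
  [0, 0, -0.02],
  [0, 0, -0.01],
  [0, 0, 0],
  [0, 0, 0],
  [0, 0, 0],
  [0, 0, 0],
  [0, 0, 0],
  [0, 0, 0],
  [0, 0, 0],
], twist=[0, 0, 0, 0, 0, 0, 0, 0, 0, 0], claw=[0.08, 0.08, 0.08, 0.08, 0.08, 0.08, 0.08, 0.08, 0.08, 0.08])

```text
clock: 7.03
ee_pos: [629.0, -262.2, 59.0]
eef_rot: [3.111, -0.435, 0.002]
wrist_force: [0.1, -0.9, 0.3]
grip_width: 80.2
grip_force: 0.0
```

Call:
move_arm([
  [0, 0, -0.015],
  [0, 0, -0.012],
  [0, 0, -0.009],
  [0, 0, 0],
  [0, 0, 0],
  [0, 0, 0],
  [0, 0, 0],
  [0, 0, 0],
  [0, 0, 0],
  [0, 0, 0],
], twist=[0, 0, 0, 0, 0, 0, 0, 0, 0, 0], claw=[0.08, 0.08, 0.08, 0.08, 0.08, 0.04, 0.04, 0.04, 0.04, 0.04])

```text
clock: 7.87
ee_pos: [629.3, -262.6, 23.2]
eef_rot: [3.111, -0.435, 0.003]
wrist_force: [0.2, -0.2, 3.2]
grip_width: 48.9
grip_force: 53.0
```

Call:
move_arm([
  [0, 0, 0.02],
  [0, 0, 0.035],
  [0, 0, 0.035],
  [0, 0, 0.03],
  [-0.0055, 0.0235, 0.02],
  [-0.0055, 0.0235, 0],
  [-0.0055, 0.0235, 0],
  [-0.0055, 0.0235, 0],
  [-0.0055, 0.0235, 0],
  [-0.0055, 0.0235, 0],
], twist=[0, 0, 0, 6.3, 6.3, 6.3, 6.3, 6.3, 6.3, 6.3], claw=[0.04, 0.04, 0.04, 0.04, 0.04, 0.04, 0.04, 0.04, 0.04, 0.04])

```text
clock: 8.7
ee_pos: [594.6, -119.6, 161.9]
eef_rot: [-3.044, -0.773, 0.002]
wrist_force: [0.1, -0.2, -3.4]
grip_width: 48.4
grip_force: 53.1
```

Call:
move_arm([
  [-0.0055, 0.0235, 0],
  [-0.0055, 0.0235, 0],
  [-0.0055, 0.0235, 0],
  [-0.0055, 0.0235, 0],
  [0, 0, 0],
  [0, 0, 0],
  [0, 0, 0],
  [0, 0, 0],
  [0, 0, 0],
  [0, 0, 0],
], twist=[6.3, 6.3, 6.3, 6.3, 6.3, 6.3, 5.8, 0, 0, 0], claw=[0.04, 0.04, 0.04, 0.04, 0.04, 0.04, 0.04, 0.04, 0.04, 0.04])

```text
clock: 9.53
ee_pos: [573.4, -27.2, 162.0]
eef_rot: [-2.548, -1.838, 0.001]
wrist_force: [0.5, 0.1, -3.1]
grip_width: 48.6
grip_force: 53.2
```

Run:
```python
from h import *
s=im("scene");t=im("top");st=manip.get_state();print(st["ee_pos"],st["eef_rot"],st["wrist_force"])
for n,d in(("s2",s),("t2",t)):cv2.imwrite(f"pics/{n}.png",d["img"][...,::-1])
o=np.zeros((600,800,3),np.uint8)
for i,(n,d) in enumerate((("t2",t),("s2",s))):
    p=proj(d,[574.4,-27,130]).astype(int)-[33,50]
    print(n,p); o[:,400*i:400*i+400]=cv2.resize(d["img"][p[1]:p[1]+100,p[0]:p[0]+67,::-1],(400,600),interpolation=cv2.INTER_CUBIC)
cv2.imwrite("pics/comp3.png",o)
for z in (0,):
  pass
```

```text
[573.5327144  -27.13742299 162.08868659] [-2.54680801e+00 -1.83927128e+00  5.29847036e-04] [ 0.27923032 -0.68655875 -3.23417659]
t2 [311 192]
s2 [270 188]
```

View pics/comp3.png

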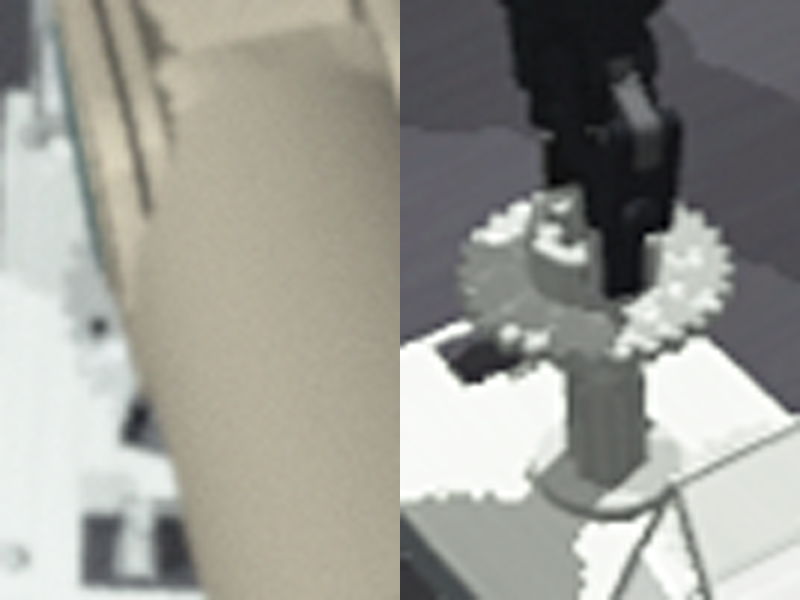

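Call:
move_arm([
  [0.0009, 0, -0.01],
  [0, 0, -0.01],
  [0, 0, -0.01],
  [0, 0, -0.007],
  [0, 0, 0],
  [0, 0, 0],
  [0, 0, 0],
  [0, 0, 0],
  [0, 0, 0],
  [0, 0, 0],
], twist=[0, 0, 0, 0, 0, 0, 0, 0, 0, 0], claw=[0.04, 0.04, 0.04, 0.04, 0.04, 0.04, 0.04, 0.04, 0.04, 0.04])

```text
clock: 10.47
ee_pos: [574.6, -27.1, 125.5]
eef_rot: [2.545, 1.841, 0.0]
wrist_force: [-0.7, -0.5, -3.4]
grip_width: 48.8
grip_force: 53.2
```

Call:
move_arm([
  [0, 0, -0.002],
  [0, 0, -0.002],
  [0, 0, -0.002],
  [0, 0, -0.002],
  [0, 0, 0],
  [0, 0, 0],
  [0, 0, 0],
  [0, 0, 0],
  [0, 0, 0],
  [0, 0, 0],
], twist=[0, 0, 0, 0, 0, 0, 0, 0, 0, 0], claw=[0.04, 0.04, 0.04, 0.04, 0.04, 0.04, 0.04, 0.04, 0.04, 0.04])

```text
clock: 11.3
ee_pos: [574.7, -26.8, 117.2]
eef_rot: [-2.545, -1.842, -0.001]
wrist_force: [0.7, 1.2, -4.1]
grip_width: 48.6
grip_force: 53.2
```

Run:
```python
from h import *
st=manip.get_state();print(st["ee_pos"],st["wrist_force"],st["moment"],st["joints"])
```

```text
[574.65805918 -26.8421608  117.23934688] [ 0.65806743  1.23544761 -4.08983068] [ 0.24183505 -0.2601753   0.02252273] [ 0.12299845  0.69249004 -0.19518965  1.83740641  0.2109133   0.63151405
 -0.51703542]
```

Call:
move_arm([
  [0, 0, -0.003],
  [0, 0, -0.004],
  [0, 0, -0.004],
  [0, 0, -0.004],
  [0, 0, -0.004],
  [0, 0, 0],
  [0, 0, 0],
  [0, 0, 0],
  [0, 0, 0],
  [0, 0, 0],
], twist=[0, 0, 0, 0, 0, 0, 0, 0, 0, 0], claw=[0.04, 0.04, 0.04, 0.04, 0.04, 0.04, 0.04, 0.04, 0.04, 0.04])

```text
clock: 12.13
ee_pos: [574.7, -26.8, 98.2]
eef_rot: [-2.545, -1.842, -0.001]
wrist_force: [2.2, 1.5, -3.7]
grip_width: 48.7
grip_force: 53.1
```

Call:
move_arm([
  [0, 0, -0.004],
  [0, 0, -0.005],
  [0, 0, -0.005],
  [0, 0, -0.005],
  [0, 0, -0.003],
  [0, 0, -0.0015],
  [0, 0, 0],
  [0, 0, 0],
  [0, 0, 0],
  [0, 0, 0],
], twist=[0, 0, 0, 0, 0, 0, 0, 0, 0, 0], claw=[0.04, 0.04, 0.04, 0.04, 0.04, 0.04, 0.04, 0.04, 0.04, 0.04])

```text
clock: 12.97
ee_pos: [574.7, -26.9, 74.6]
eef_rot: [-2.545, -1.842, -0.0]
wrist_force: [2.9, 2.0, -6.2]
grip_width: 48.6
grip_force: 52.9
```

Call:
move_arm([
  [0, 0, 0],
  [0, 0, 0],
  [0, 0, 0],
  [0, 0, 0],
  [0, 0, 0.01],
  [0, 0, 0.02],
  [0, 0, 0.03],
  [0, 0, 0.03],
  [0, 0, 0.03],
  [0, 0, 0],
], twist=[0, 0, 0, 0, 0, 0, 0, 0, 0, 0], claw=[0.075, 0.075, 0.075, 0.075, 0.075, 0.075, 0.075, 0.075, 0.075, 0.075])

```text
clock: 13.8
ee_pos: [578.2, -27.0, 201.4]
eef_rot: [2.54, 1.837, 0.014]
wrist_force: [0.4, -0.0, 0.4]
grip_width: 74.9
grip_force: 0.0
```

Call:
move_arm([
  [0.006, 0.0307, 0],
  [0.006, 0.0307, 0],
  [0.006, 0.0307, 0],
  [0.006, 0.0307, 0],
  [0.006, 0.0307, 0],
  [0.006, 0.0307, 0],
  [0.006, 0.0307, 0],
  [0.006, 0.0307, -0.02],
  [0.006, 0.0307, -0.02],
  [0.006, 0.0307, -0.02],
], twist=[-2.5, -2.5, -2.5, -2.5, -2.5, -2.5, -2.5, -2.5, -2.5, -2.2], claw=[0.075, 0.075, 0.075, 0.075, 0.075, 0.075, 0.075, 0.075, 0.075, 0.075])

```text
clock: 14.63
ee_pos: [634.8, 281.4, 134.9]
eef_rot: [2.881, 1.252, 0.001]
wrist_force: [0.7, -1.5, 0.1]
grip_width: 74.9
grip_force: 0.0
```

Run:
```python
from h import *
s=im("scene");t=im("top");st=manip.get_state();print(st["ee_pos"],st["eef_rot"],st["wrist_force"])
o=np.zeros((600,800,3),np.uint8)
for i,d in enumerate((t,s)):
    p=proj(d,[574.4,-27,70]).astype(int)-[33,50]
    print(p); o[:,400*i:400*i+400]=cv2.resize(d["img"][p[1]:p[1]+100,p[0]:p[0]+67,::-1],(400,600),interpolation=cv2.INTER_CUBIC)
    for z in(81,84,90): print(z,(proj(d,[574.4,-27,z])-p)*6+[400*i,0])
    c,r=best(d,(634.3,280.));print(c,[(round(float(q[0]),3),*q[1:]) for q in r[:6]])
cv2.imwrite("pics/comp4.png",o)
```

```text
[630.73199766 287.41653109 130.91383798] [-2.87066912 -1.26320924  0.00719499] [-0.05035186  0.80283571 -0.37960754]
[310 195]
81 [200.02617873 299.55223772]
84 [200.29881548 298.58927456]
90 [200.84843508 296.6479977 ]
[634.3 282. ] [(0.968, 78, 0, 0), (0.966, 81, 0, 0), (0.963, 75, 0, 0), (0.958, 138, 0, 0), (0.956, 84, 0, 0), (0.956, 318, 0, 0)]
[271 207]
81 [598.11708969 283.71988986]
84 [597.90560421 277.9627426 ]
90 [597.48035216 266.38635152]
[633.3 281. ] [(0.949, 78, 1, 0), (0.947, 75, 0, 0), (0.944, 81, 0, 0), (0.939, 18, 0, 0), (0.935, 21, 0, 0), (0.935, 72, 0, 0)]
```

View pics/comp4.png

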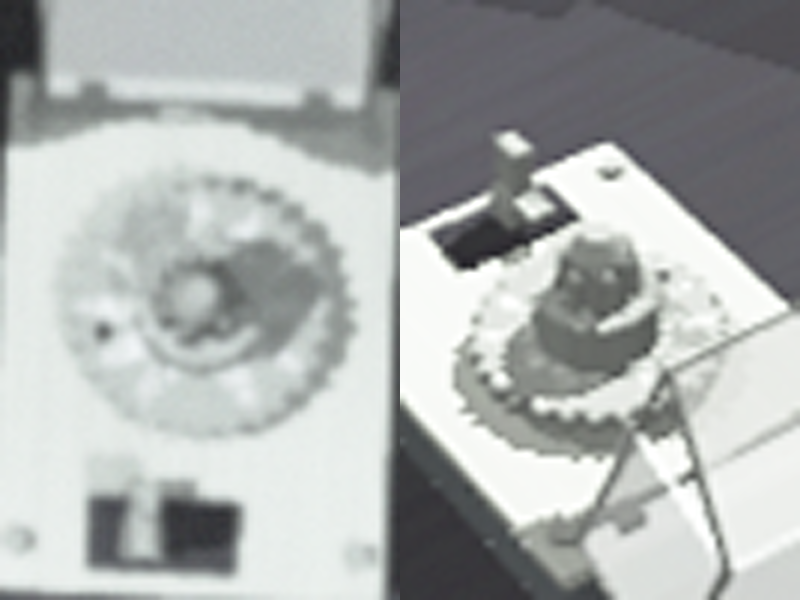

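Call:
move_arm([
  [0, 0, -0.02],
  [0, 0, -0.025],
  [0, 0, -0.025],
  [0, 0, 0],
  [0, 0, 0],
  [0, 0, 0],
  [0, 0, 0],
  [0, 0, 0],
  [0, 0, 0],
  [0, 0, 0],
], twist=[0, 0, 0, 0, 0, 0, 0, 0, 0, 0], claw=[0.075, 0.075, 0.075, 0.075, 0.075, 0.075, 0.075, 0.075, 0.075, 0.075])

```text
clock: 15.57
ee_pos: [635.0, 280.2, 65.7]
eef_rot: [-2.88, -1.255, -0.002]
wrist_force: [0.2, 0.4, -0.3]
grip_width: 75.0
grip_force: 0.0
```

Call:
move_arm([
  [-0.0005, 0.0008, -0.015],
  [0, 0, -0.015],
  [0, 0, -0.0125],
  [0, 0, 0],
  [0, 0, 0],
  [0, 0, 0],
  [0, 0, 0],
  [0, 0, 0],
  [0, 0, 0],
  [0, 0, 0],
], twist=[0.5, 0, 0, 0, 0, 0, 0, 0, 0, 0], claw=[0.075, 0.075, 0.075, 0.075, 0.075, 0.04, 0.04, 0.04, 0.04, 0.04])

```text
clock: 16.4
ee_pos: [634.8, 280.9, 23.1]
eef_rot: [2.875, 1.267, 0.003]
wrist_force: [-0.1, 0.1, 3.2]
grip_width: 48.6
grip_force: 53.4
```

Call:
move_arm([
  [0, 0, 0.02],
  [0, 0, 0.035],
  [0, 0, 0.035],
  [0, 0, 0.03],
  [-0.006, -0.0308, 0.03],
  [-0.006, -0.0308, 0],
  [-0.006, -0.0308, 0],
  [-0.006, -0.0308, 0],
  [-0.006, -0.0308, 0],
  [-0.006, -0.0308, 0],
], twist=[0, 0, 0, 0, 2.4, 2.4, 2.4, 2.4, 2.4, 2.4], claw=[0.04, 0.04, 0.04, 0.04, 0.04, 0.04, 0.04, 0.04, 0.04, 0.04])

```text
clock: 17.23
ee_pos: [597.1, 95.7, 170.8]
eef_rot: [-2.691, -1.621, 0.002]
wrist_force: [0.7, -0.8, -2.8]
grip_width: 48.2
grip_force: 52.9
```

Call:
move_arm([
  [-0.006, -0.0308, 0],
  [-0.006, -0.0308, 0],
  [-0.006, -0.0308, 0],
  [-0.006, -0.0308, 0],
  [0, 0, 0],
  [0, 0, 0],
  [0, 0, 0],
  [0, 0, 0],
  [0, 0, 0],
  [0, 0, 0],
], twist=[2.4, 2.4, 2.4, 2.4, 0, 0, 0, 0, 0, 0], claw=[0.04, 0.04, 0.04, 0.04, 0.04, 0.04, 0.04, 0.04, 0.04, 0.04])

```text
clock: 18.07
ee_pos: [574.4, -24.6, 171.0]
eef_rot: [-2.546, -1.84, -0.0]
wrist_force: [0.7, 0.6, -2.4]
grip_width: 48.4
grip_force: 52.9
```

Call:
move_arm([
  [0.0002, -0.0022, -0.01],
  [0, 0, -0.013],
  [0, 0, -0.013],
  [0, 0, -0.01],
  [0, 0, 0],
  [0, 0, 0],
  [0, 0, 0],
  [0, 0, 0],
  [0, 0, 0],
  [0, 0, 0],
], twist=[0, 0, 0, 0, 0, 0, 0, 0, 0, 0], claw=[0.04, 0.04, 0.04, 0.04, 0.04, 0.04, 0.04, 0.04, 0.04, 0.04])

```text
clock: 18.9
ee_pos: [574.6, -28.3, 125.5]
eef_rot: [2.548, 1.837, 0.001]
wrist_force: [-0.9, -0.0, -3.2]
grip_width: 48.4
grip_force: 53.4
```

Call:
move_arm([
  [0, 0, -0.002],
  [0, 0, -0.002],
  [0, 0, -0.002],
  [0, 0, -0.002],
  [0, 0, 0],
  [0, 0, 0],
  [0, 0, 0],
  [0, 0, 0],
  [0, 0, 0],
  [0, 0, 0],
], twist=[0, 0, 0, 0, 0, 0, 0, 0, 0, 0], claw=[0.04, 0.04, 0.04, 0.04, 0.04, 0.04, 0.04, 0.04, 0.04, 0.04])

```text
clock: 19.73
ee_pos: [574.6, -27.8, 117.0]
eef_rot: [-2.548, -1.837, -0.001]
wrist_force: [2.1, 3.1, -5.1]
grip_width: 48.9
grip_force: 53.3
```

Call:
move_arm([
  [0.0003, 0.0007, 0],
  [0, 0, -0.003],
  [0, 0, -0.003],
  [0, 0, -0.003],
  [0, 0, -0.002],
  [0, 0, -0.0015],
  [0, 0, 0],
  [0, 0, 0],
  [0, 0, 0],
  [0, 0, 0],
], twist=[0, 0, 0, 0, 0, 0, 0, 0, 0, 0], claw=[0.04, 0.04, 0.04, 0.04, 0.04, 0.04, 0.04, 0.04, 0.04, 0.04])

```text
clock: 20.57
ee_pos: [574.6, -27.6, 104.4]
eef_rot: [-2.548, -1.837, 0.001]
wrist_force: [0.9, 0.5, -3.4]
grip_width: 48.8
grip_force: 53.4
```

Underside is at about 81.3 mm, so it's home. Releasing and withdrawing.

Call:
move_arm([
  [0, 0, -0.0005],
  [0, 0, 0],
  [0, 0, 0],
  [0, 0, 0],
  [0, 0, 0],
  [0, 0, 0.01],
  [0, 0, 0.02],
  [0, 0, 0.03],
  [0, 0, 0.03],
  [0, 0, 0.03],
], twist=[0, 0, 0, 0, 0, 0, 0, 0, 0, 0], claw=[0.04, 0.075, 0.075, 0.075, 0.075, 0.075, 0.075, 0.075, 0.075, 0.075])

```text
clock: 21.4
ee_pos: [574.6, -27.5, 226.1]
eef_rot: [2.548, 1.837, 0.0]
wrist_force: [0.3, -0.7, -0.4]
grip_width: 75.5
grip_force: 0.0
```

Call:
move_arm([
  [0, 0.03, 0],
  [0, 0.035, 0],
  [0, 0.035, 0],
  [0, 0.035, 0],
  [0, 0.035, 0],
  [0, 0.035, 0],
  [0, 0.02, 0],
  [0, 0, 0],
  [0, 0, 0],
  [0, 0, 0],
], twist=[0, 0, 0, 0, 0, 0, 0, 0, 0, 0], claw=[0.075, 0.075, 0.075, 0.075, 0.075, 0.075, 0.075, 0.075, 0.075, 0.075])

```text
clock: 22.23
ee_pos: [575.0, 196.2, 224.4]
eef_rot: [2.548, 1.835, -0.001]
wrist_force: [0.0, 0.2, -0.2]
grip_width: 75.0
grip_force: 0.0
```

Run:
```python
from h import *
s=im("scene");t=im("top");st=manip.get_state();print(st["ee_pos"],st["wrist_force"])
o=np.zeros((600,800,3),np.uint8)
for i,d in enumerate((t,s)):
    p=proj(d,[574.4,-27,80]).astype(int)-[33,50]
    o[:,400*i:400*i+400]=cv2.resize(d["img"][p[1]:p[1]+100,p[0]:p[0]+67,::-1],(400,600),interpolation=cv2.INTER_CUBIC)
    for z in(111,):
        th=np.radians(np.arange(0,360,5)); q=np.array([(proj(d,[574.4+25*np.cos(a),-27.2+25*np.sin(a),z])-p)*6+[400*i,0] for a in th]).astype(int)
        for k in q[::2]: cv2.circle(o,tuple(map(int,k)),1,(0,0,255),-1)
cv2.imwrite("pics/comp5.png",o)
```

```text
[575.16124068 195.43250987 224.27617173] [-0.1877891  -0.11869022  0.35579128]
```

View pics/comp5.png

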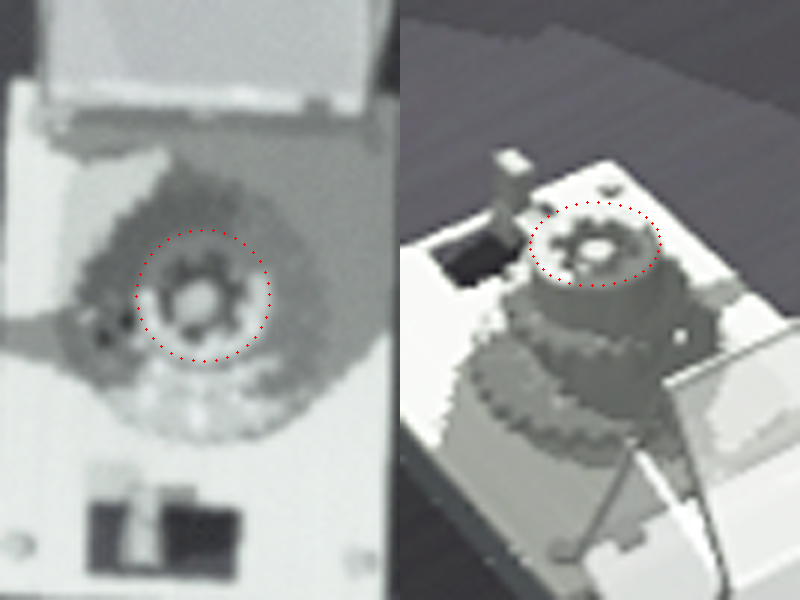

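Both cogs are home. The boss top matches the predicted ring at 111 mm in both views, the cogs' dots line up at top comp (103,333) and (127,320), and the guard is open. Handing in.

```bash
python3 -c "
from rig import manip
print(manip.job_done())"
```

```text
the job is handed in; nothing more can be done
None
```

I handed the job in at about 22 s with the guard open and both cogs on the hub, aligned to the master spline and released; the last pictures showed them fully home, but the hand-in gave no verdict.

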